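Sort the dry castings: sound ware to the trays, broken pieces to the reclaim tub

TASK

Sort the five dry castings lying on the bench: stand each sound one (the cup, the vase, the elephant) upright on the floor of the ware tray that already holds one of its kind, and put the two broken ones (the cup that has lost its handle and the vase that has lost its neck) into the white reclaim tub. Dry clay is brittle, so set the sound pieces down gently and do not let them fall; broken ones may be dropped into the tub. Leave the rubber-banded round mould standing among them where it is, as its cast is setting.

Things in the scene. Friction and masses are not known exactly. Their poses are not given: they have to be found in the camera images.
- cup: The sound cup: dry beige clay, open top, 56 mm diameter for z = 20 to 55 mm, narrowing to 42 mm at its foot, 55 mm tall, wall 4 mm. One loop handle on its +y side, 8 mm thick, reaching 50 mm from the axis, between 16 and 50 mm up. Origin at the centre of its underside, z up. About 0.12 kg. Grip across the diameter along its x axis.
- cup_broken: A cup of the same size that has lost its handle (only two stubs on its +y side, 5 mm proud at most). 56 mm diameter for z = 20 to 55 mm, 55 mm tall, open top, wall 4 mm. Origin at the centre of its underside, z up. About 0.11 kg.
- vase: The sound bud vase: dry beige clay, round, 96 mm tall; belly 54 mm diameter up to z = 38 mm, shoulder sloping in to a straight neck of 22 mm diameter from z = 54 to 90 mm, lip 27 mm diameter at the top with a small dark mouth. Origin at the centre of its underside, z up. About 0.15 kg.
- vase_broken: The lower part of such a vase, broken off below the neck: an open round pot of 54 mm diameter, straight wall 4 mm thick from z = 8 to 38 mm, with a jagged edge up to 47 mm. Origin at the centre of its underside, z up. About 0.10 kg.
- elephant: The sound elephant: dry beige clay figurine on four legs, 56 mm tall. Head and trunk along its +x (trunk to 50 mm, tail to -29 mm); barrel 36 mm wide across y, widest 23 to 45 mm up (ears 46 mm across, at x = 8 to 31 mm). Origin at foot level midway between the legs, z up. About 0.11 kg. Grip the barrel across y at the origin or up to 8 mm behind it.
- tray_cup: The cup tray. Fixed plywood tray, 170 x 120 mm (x by y), floor 6 mm up, rim 6 mm thick with its top 16 mm up. Origin: centre of its underside; its x runs along its length, away from the robot (within 10 degrees). A cup like the loose one stands fixed on its far half, axis at x = 47, y = -8 mm, handle towards +y; it is 55 mm tall. The near half, centred at x = -38 mm, is empty.
- tray_vase: The vase tray. Fixed plywood tray, 170 x 120 mm (x by y), floor 6 mm up, rim 6 mm thick with its top 16 mm up. Origin: centre of its underside; its x runs along its length, away from the robot (within 10 degrees). A vase like the sound loose one stands fixed on its far half, axis at x = 47, y = 0 mm; it is 96 mm tall. The near half, centred at x = -38 mm, is empty.
- tray_elephant: The elephant tray. Fixed plywood tray, 170 x 120 mm (x by y), floor 6 mm up, rim 6 mm thick with its top 16 mm up. Origin: centre of its underside; its x runs along its length, away from the robot (within 10 degrees). An elephant like the loose one stands fixed across its far half, its origin at x = 47, y = -8 mm, head towards +y; it is 56 mm tall. The near half, centred at x = -38 mm, is empty.
- tub: The reclaim tub: fixed open round tub of white plastic, 80 mm tall, 150 mm diameter at the mouth and 132 mm at the foot, wall 3.5 mm, floor 5 mm, a few flat clay shards on its floor. Origin at the centre of its underside.
- mould: Not to be moved: a closed round plaster mould, 80 mm diameter, 85 mm tall, with a black rubber band round it and a dark pouring hole in its top. Loose, about 0.55 kg. Origin at the centre of its underside.
Mind the look-alikes: they are no part of the job. What is shaped like the elephant but green or orange is not meant. What is shaped like the cup_broken but blue or red is not meant.

How it is judged:
By the outcome, as a careful person would: the job done as asked, in the order asked, and still so for the second after the job is handed in, with the robot touching nothing.
It also fails if it takes over 112 s, if anything falls off the work surface, if the arm or the gripper's body presses on something with over 40 N, if the wrist force passes 120 N, or if a joint passes its speed limit or range.

ROBOT

A 6-joint arm with a two-finger parallel gripper is mounted at the origin on the work surface. World frame = base frame: x ahead of the robot, y to its left, z up, the work surface at z = 0. Lengths are in m, angles in rad, forces in N, time in s.
With the tool pointing down it reaches from about 0.4 to 0.825 m from the base axis. Payload 7 kg.
Tool frame: the origin (TCP) lies midway between the tips of the shut fingers; the grasp point (between the pads) lies 19 mm behind it; z points along the fingers, y is the direction in which the jaws open and shut (so a half turn about z gives the same grasp; the last joint's range is limited). The gripper opens to 85 mm and grips with 20 to 120 N. Pads are 22 mm wide; open, the fingers measure 114 mm over their backs; the gripper's body (76 mm by 85 mm) begins 54 mm behind the grasp point. The pads swing forward as they close: fully open they stand 13 mm farther back than shut.
Start: joints at [1.592, 0.359, 0.012, 0, -1.224, -0.288], TCP at [0.178, 0.651, 0.231] pointing down, gripper open.
Joint ranges: [-3.07, 3.07], [-1.43, 2.12], [-1.02, 1.25], [-3.03, 1.67], [-3.05, -0], [-3.03, 3.03]. Speed limits (rad/s): [2.39, 2.39, 3.01, 3.14, 3.14, 3.14].

INTERFACE

Orientations are given as a rotation vector (axis times angle).
In Python, from bench import bot gives the robot as it stands.
- The arm moves only by the tool jog_arm, never from a script. Its argument "series" is a list of rows, each a list of 5 numbers: the finger opening in mm, from 0 to 85.4, then the shift along the world's x, y, z in mm, then the turn about the world's z in degrees. A call has 1 to 10 rows; each row shifts and turns the commanded pose from where the row before left it; what a row does not reach is not made up. A row lasts 1/12 s, in which the tool goes at most 41.7 mm and 7.16 degrees, less where a joint would pass 70% of its speed; a pose out of reach is approached as far as the arm can. A call is refused whole if a number of a shift passes 41.7 or a number of a turn 7.16, either way. A call with a gripper value outside its range is refused whole. The fingers move at their own pace and stop on an object; the grip force is fixed at half the most. Time passes only in rows, so rows that do not move let the fingers close. It gives the time, the measured TCP pose, the force and the opening at its end, in the units of the state.
- bot.read_state(): the state, without advancing time (a new reading comes with each control period).
- bot.snapshot(name): name is "scene" or "top"; returns (picture, depth): 480x640x3 uint8, blue, green, red; 480x640 float32, m along the optical axis (not along the pixel's ray), 0 where there is no reading.
- bot.camera_info(name): a dict with "mtx" (3x3 intrinsics, pixels), "k1" (the pictures are not rectified: a ray, as slopes to the right and down, at radius r is drawn at 1 + k1 r^2 times it, then the intrinsics apply), "T" (4x4, takes a point from camera to world coordinates). Camera axes: x right, y down, z forward; pixel columns grow to the right and rows downward; lengths in m; the calibration is good to about 2 mm. A picture is of the moment at which its call begins. camera_info takes no time and is no camera call.
- bot.finish_job(): hands the job in, once; it reports no verdict.
The state is a dict: "t": time; "joint_positions": joint angles; "joint_velocities": joint speeds; "joint_torque": joint torques, N m; "tcp_pos": TCP position; "ee_rot": TCP orientation; "force": force on the tool from outside, world axes, zero at the start; "moment": the same for the moment, N m; "gripper_width": finger opening in m.
Only numpy, scipy, OpenCV 4.12 (cv2) and the standard library are available. Lean on these libraries where they do the work, as an engineer would, in place of code of your own. Each camera call takes 0.05 s, during which the arm holds its last target. There are 200 camera calls.

## Working session

There is one attempt and no reset: what is moved stays moved. The work goes in short steps, Python scripts to look and compute and a tool call to move; the robot and the scene stay as the last step left them, time stands still between calls to the robot, and variables do not carry over. Pictures are saved under pics/ and viewed, about 12 in all and at most 16, crops included, and the job is handed in when it is done.

Besides the shell and the picture viewer there is one more tool, called after ">>>" as name(argument=value, ...) on one line, values as JSON. jog_arm: Moves the arm, as the interface text tells. Its arguments: {"type":"object","properties":{"series":{"type":"array","items":{"type":"array","items":{"type":"number"}}}},"required":["series"]}

```bash
mkdir -p pics; ls; python3 - <<'E'
from bench import bot
import cv2,numpy as np
for n in("scene","top"):
    p,d=bot.snapshot(n);cv2.imwrite(f"pics/{n}0.png",p);np.save(f"pics/{n}0.npy",d)
    c=bot.camera_info(n);print(n,c)
s=bot.read_state();print(s)
E
```

```text
pics
scene {'mtx': array([[560.4679732 ,   0.        , 310.52908467],
       [  0.        , 560.4679732 , 241.05189011],
       [  0.        ,   0.        ,   1.        ]]), 'k1': -0.047283543913966046, 'T': array([[ 0.16700783,  0.6777667 , -0.71605914,  1.24624286],
       [ 0.9859475 , -0.11774267,  0.11850821, -0.16788244],
       [-0.0039898 , -0.72578851, -0.68790633,  0.84261292],
       [ 0.        ,  0.        ,  0.        ,  1.        ]])}
top {'mtx': array([[586.93296672,   0.        , 316.10280457],
       [  0.        , 586.93296672, 238.09422595],
       [  0.        ,   0.        ,   1.        ]]), 'k1': -0.1767187079997357, 'T': array([[-0.02772116, -0.98573234,  0.16602195,  0.20383023],
       [-0.99935216,  0.03114245,  0.01803931, -0.02851466],
       [-0.02295226, -0.16541433, -0.98595705,  1.42828264],
       [ 0.        ,  0.        ,  0.        ,  1.        ]])}
{'t': 0.1, 'joint_positions': array([ 1.59211712e+00,  3.59327373e-01,  1.11773246e-02, -2.53248386e-04,
       -1.22410491e+00, -2.88097634e-01]), 'joint_velocities': array([-0.00086059, -0.00048912,  0.00187747,  0.00138115,  0.00175742,
       -0.00172162]), 'joint_torque': array([-5.01404411e-04, -5.84764373e+01,  2.94110209e+01,  6.95452362e+00,
       -3.16999933e-03,  4.24210427e-06]), 'tcp_pos': array([0.1778788 , 0.65071499, 0.23047119]), 'ee_rot': array([ 3.11220294e+00, -4.17748141e-01, -1.64999705e-05]), 'force': array([-0.48632034,  0.48205103,  1.13864299]), 'moment': array([0.06936089, 0.04241011, 0.00365355]), 'gripper_width': 0.0852165502137545}
```

View pics/top0.png

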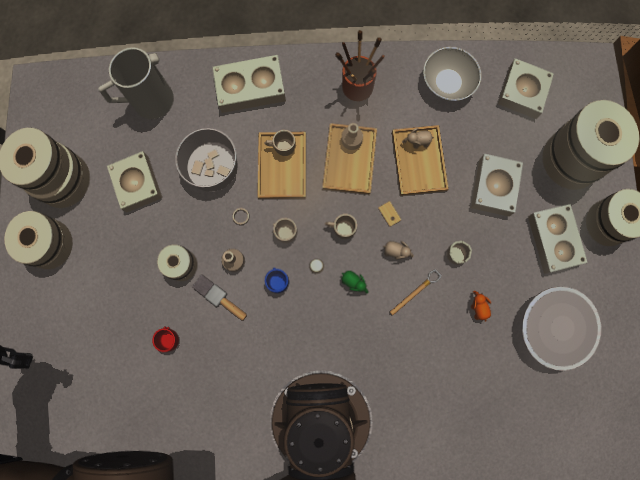

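View pics/scene0.png

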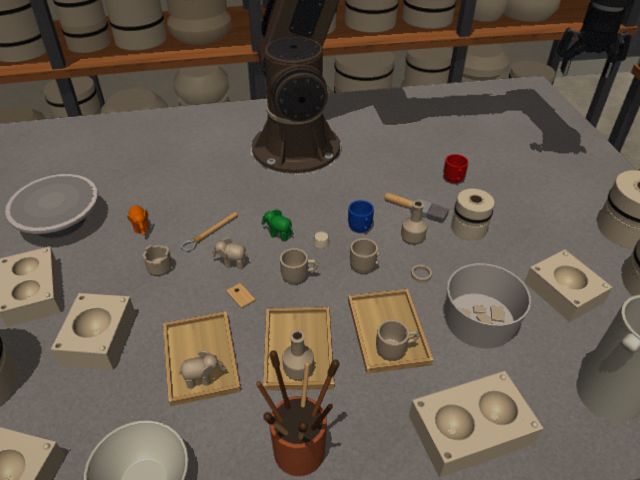

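Top view (x up, y left): sound cup (344,226), handleless cup (285,230), vase (232,260), broken vase (459,253), elephant (397,250), mould (175,262), and the tub with shards (206,158). The cup tray is at (282,165), the vase tray at (350,158) and the elephant tray at (420,160). Green and orange elephants and blue and red cups are look-alikes.

```bash
cat > h.py <<'E'
from bench import bot
import cv2,numpy as np
def cam(n):
    c=bot.camera_info(n);return c["mtx"],np.array([c["k1"],0,0,0]),c["T"]
def rays(n,px):
    K,D,T=cam(n);u=cv2.undistortPoints(np.float64(px).reshape(-1,1,2),K,D).reshape(-1,2)
    return np.c_[u,np.ones(len(u))]
def plane(n,px,z):
    T=cam(n)[2];r=rays(n,px)@T[:3,:3].T;o=T[:3,3];return o+r*((z-o[2])/r[:,2])[:,None]
def cloud(n,d):
    v,u=np.nonzero(d>0);T=cam(n)[2]
    P=np.full(d.shape+(3,),np.nan);P[v,u]=(rays(n,np.c_[u,v])*d[v,u,None])@T[:3,:3].T+T[:3,3];return P
def proj(n,P):
    K,D,T=cam(n);R=T[:3,:3].T;return cv2.projectPoints(np.float64(P).reshape(-1,1,3),cv2.Rodrigues(R)[0],-R@T[:3,3],K,D)[0].reshape(-1,2)
E
cat > m.py <<'E'
from h import *
from scipy.optimize import least_squares
import sys
C={}
for n in("scene","top"):
    C[n]=cloud(n,np.load(f"pics/{n}0.npy"))
top=C["top"]
items=dict(cup=(344,226,.055,.028),cup_broken=(285,230,.055,.028),vase=(232,260,.096,.0135),vase_broken=(459,253,.04,.027),mould=(175,262,.085,.04),elephant=(397,250,.05,.03),tub=(206,158,.08,.075),cupF=(283,142,.061,.028),vaseF=(352,132,.102,.0135),eleF=(420,137,.05,.03),blue=(277,281,.055,.028),green=(354,282,.05,.03),white=(316,266,.02,.01))
for k,(u,v,z,r) in items.items():
    c=plane("top",[(u,v)],z*.7)[0]
    out=[]
    for n in C:
        P=C[n].reshape(-1,3);P=P[np.linalg.norm(P[:,:2]-c[:2],axis=1)<r+.035]
        zm=np.nanpercentile(P[:,2],99.5);Q=P[(P[:,2]>zm-.008)]
        (x,y),R=cv2.minEnclosingCircle(np.float32(Q[:,:2]*1000))
        out.append((n,"ztop%.0f"%(zm*1e3),"c %.1f %.1f R%.1f"%(x,y,R),len(Q)))
    print(k,np.round(c*1e3),out)
for n in C: print(n,"table z",np.nanmedian(plane(n,[(310,240)],0)[:,2]),[np.round(1e3*C[n][q[1],q[0],2],1) for q in ([(316,320),(240,300)] if n=="top" else [(330,180),(200,280)])])
img=cv2.imread("pics/top0.png")
hsv=cv2.cvtColor(img,cv2.COLOR_BGR2HSV);m=((hsv[...,1]>90)&(hsv[...,0]>8)&(hsv[...,0]<28)&(hsv[...,2]>70)).astype(np.uint8)
m=cv2.morphologyEx(m,cv2.MORPH_CLOSE,np.ones((5,5)))
for c in cv2.findContours(m,0,1)[0]:
    if cv2.contourArea(c)>1500:
        P=plane("top",c.reshape(-1,2),.012);b=cv2.minAreaRect(np.float32(P[:,:2]*1e3));print("tray",np.round(np.array(b[0])),np.round(b[1]),b[2])
cv2.imwrite("pics/crop.png",cv2.resize(img[110:310,150:490],None,fx=2.35,fy=2.35,interpolation=cv2.INTER_CUBIC))
E
python3 m.py
```

```text
cup [465. -71.  38.] [('scene', 'ztop55', 'c 469.2 -65.9 R35.3', 237), ('top', 'ztop59', 'c 464.8 -68.0 R33.4', 120)]
cup_broken [460.  71.  38.] [('scene', 'ztop55', 'c 463.6 71.7 R29.6', 214), ('top', 'ztop59', 'c 458.7 70.8 R28.2', 119)]
vase [387. 196.  67.] [('scene', 'ztop97', 'c 395.8 201.9 R14.3', 88), ('top', 'ztop100', 'c 392.0 200.6 R12.5', 77)]
vase_broken [ 392. -348.   28.] [('scene', 'ztop48', 'c 396.1 -347.7 R27.7', 118), ('top', 'ztop49', 'c 394.4 -346.6 R27.6', 89)]
mould [387. 335.  60.] [('scene', 'ztop87', 'c 388.9 332.9 R42.6', 706), ('top', 'ztop92', 'c 387.3 332.2 R39.9', 635)]
elephant [ 403. -196.   35.] [('scene', 'ztop54', 'c 410.0 -200.2 R28.7', 209), ('top', 'ztop57', 'c 404.7 -197.1 R29.7', 170)]
tub [643. 262.  56.] [('scene', 'ztop80', 'c 638.9 257.0 R77.0', 766), ('top', 'ztop84', 'c 638.4 258.8 R75.5', 300)]
cupF [681.  72.  43.] [('scene', 'ztop62', 'c 683.5 76.7 R35.0', 296), ('top', 'ztop65', 'c 678.9 74.6 R33.4', 109)]
vaseF [691. -98.  71.] [('scene', 'ztop104', 'c 691.5 -100.2 R13.2', 161), ('top', 'ztop107', 'c 691.2 -98.2 R12.6', 82)]
eleF [ 686. -269.   35.] [('scene', 'ztop61', 'c 682.4 -264.2 R27.8', 361), ('top', 'ztop63', 'c 677.5 -263.3 R27.4', 139)]
blue [337.  93.  38.] [('scene', 'ztop55', 'c 343.3 94.3 R30.7', 175), ('top', 'ztop58', 'c 339.3 92.6 R28.4', 117)]
green [330. -90.  35.] [('scene', 'ztop54', 'c 335.5 -91.5 R28.9', 194), ('top', 'ztop57', 'c 328.4 -90.7 R27.3', 138)]
white [373.  -0.  14.] [('scene', 'ztop21', 'c 378.0 -0.7 R16.8', 131), ('top', 'ztop26', 'c 374.4 -1.3 R15.5', 93)]
scene table z 0.0 [np.float64(-3.6), np.float64(-0.9)]
top table z 0.0 [np.float64(-6.1), np.float64(2.5)]
tray [634.  80.] [120. 172.] 88.63719940185547
tray [ 636. -269.] [172. 121.] 4.208471298217773
tray [645. -92.] [121. 174.] 81.87002563476562
```

View pics/crop.png

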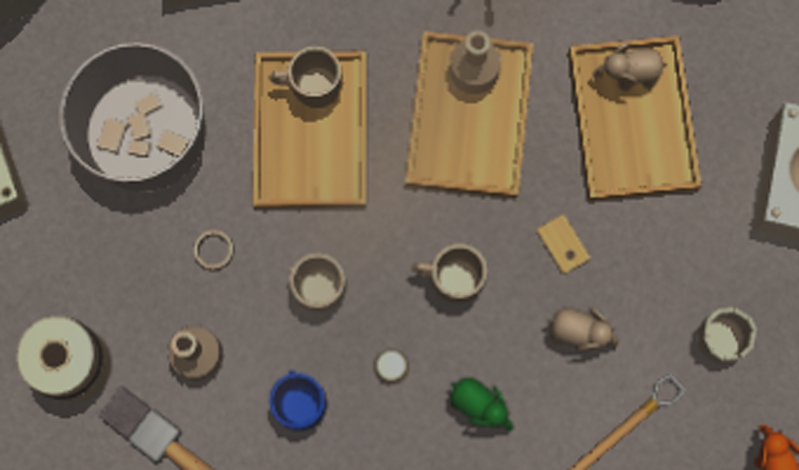

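The crop confirms the identities: the sound cup's handle points to +y, and the loose elephant's head points to about -y. Next I refine the cup circles and the elephant's axis.

```bash
cat > m2.py <<'E'
from h import *
from scipy.optimize import least_squares
import sys
tag=sys.argv[1] if len(sys.argv)>1 else "0"
C={n:cloud(n,np.load(f"pics/{n}{tag}.npy")).reshape(-1,3)*1e3 for n in("scene","top")}
def near(n,c,r): P=C[n];return P[np.hypot(*(P[:,:2]-c).T)<r]
for k,c,r in(("cup",(467,-73),28),("cupb",(461,71),28),("cupF",(682,72),28)):
    for n in C:
        P=near(n,c,45);zm=np.percentile(P[:,2],99);Q=P[P[:,2]>zm-3.5]
        f=least_squares(lambda p:np.minimum(np.hypot(Q[:,0]-p[0],Q[:,1]-p[1])-26.5,40),c,loss="soft_l1",f_scale=1.5).x
        H=near(n,c,60);H=H[(H[:,2]>25)];d=H[:,:2]-f;rr=np.hypot(*d.T);h=d[(rr>34)&(rr<53)]
        print(k,n,np.round(f,1),"handle",len(h),np.round(h.mean(0),1) if len(h) else None)
for k,c in(("ele",(406,-197)),("eleF",(680,-266))):
  for n in C:
    P=near(n,c,58);b=np.percentile(P[:,2],99.5)-56;Q=P[P[:,2]>b+22][:,:2]
    m=Q.mean(0);w,v=np.linalg.eigh(np.cov(Q.T));a=v[:,1]*np.sign(v[1,1])*(-1 if k=="ele" else 1)
    s=(Q-m)@a;t=(Q-m)@[-a[1],a[0]]
    print(k,n,np.round(m,1),"yaw",np.degrees(np.arctan2(a[1],a[0])),"s",s.min().round(),s.max().round())
    for lo in range(-45,50,8):
        q=(s>=lo)&(s<lo+8)
        if q.sum()>3: print("   s%d w[%.0f %.0f] n%d"%(lo,t[q].min(),t[q].max(),q.sum()),end="")
    print()
E
python3 m2.py
```

```text
cup scene [467.8 -74.1] handle 49 [ 9.2 41. ]
cup top [463.3 -74.2] handle 27 [ 7.5 40.7]
cupb scene [463.   70.5] handle 0 None
cupb top [458.5  70.3] handle 0 None
cupF scene [681.8  69.6] handle 76 [ 2.1 40.5]
cupF top [679.2  69.2] handle 35 [ 1.  40.9]
ele scene [ 412.1 -197.9] yaw -114.61996386239962 s -33.0 41.0
   s-37 w[-12 2] n12   s-29 w[-19 10] n81   s-21 w[-18 12] n69   s-13 w[-18 13] n69   s-5 w[-15 18] n69   s3 w[-28 17] n82   s11 w[-26 14] n84   s19 w[-19 13] n48   s27 w[-10 6] n22   s35 w[-2 2] n16
ele top [ 401.2 -195.1] yaw -106.21453120634959 s -34.0 42.0
   s-37 w[-9 11] n12   s-29 w[-15 15] n44   s-21 w[-15 18] n50   s-13 w[-16 20] n49   s-5 w[-21 21] n54   s3 w[-20 25] n60   s11 w[-17 20] n51   s19 w[-14 15] n36   s27 w[-7 8] n17   s35 w[-3 4] n8
eleF scene [ 688.9 -265. ] yaw 101.27398768626269 s -36.0 38.0
   s-37 w[-3 14] n25   s-29 w[-11 20] n93   s-21 w[-13 23] n108   s-13 w[-12 22] n106   s-5 w[-19 27] n108   s3 w[-16 29] n137   s11 w[-13 24] n112   s19 w[-11 17] n72   s27 w[-5 10] n43   s35 w[-3 4] n11
eleF top [ 678.  -264.1] yaw 90.44462832676392 s -36.0 37.0
   s-37 w[-6 6] n9   s-29 w[-17 13] n37   s-21 w[-19 14] n47   s-13 w[-19 14] n42   s-5 w[-24 19] n51   s3 w[-25 18] n50   s11 w[-20 15] n46   s19 w[-16 10] n36   s27 w[-8 7] n15   s35 w[-1 1] n4
```

Measured poses:
- **Cup:** (465.5, -74), yaw about -11°.
- **Broken cup:** (461, 70.5).
- **Elephant:** origin about (408, -187), yaw about -110°.
- **Vase:** (394, 201).
- **Broken vase:** (395, -347).

The fixed pieces and the trays agree within about 3 mm. I start with the cup.

>>> jog_arm(series=[[85,14.4,-36.2,0,-4.3],[85,14.4,-36.2,0,-4.3],[85,14.4,-36.2,0,-4.3],[85,14.4,-36.2,0,-4.3],[85,14.4,-36.2,0,-4.3],[85,14.4,-36.2,0,-4.3],[85,14.4,-36.2,0,-4.3],[85,14.4,-36.2,0,-4.3],[85,14.4,-36.2,0,-4.3],[85,14.4,-36.2,0,-4.3]])

```text
t: 0.93
tcp_pos: [0.322, 0.2871, 0.2312]
ee_rot: [2.741, -1.534, -0.0]
force: [1.1, -0.8, 0.1]
gripper_width: 0.0851
```

>>> jog_arm(series=[[85,14.4,-36.2,0,-4.3],[85,14.4,-36.2,0,-4.3],[85,14.4,-36.2,0,-4.3],[85,14.4,-36.2,0,-4.3],[85,14.4,-36.2,0,-4.3],[85,14.4,-36.2,0,-4.3],[85,14.4,-36.2,0,-4.3],[85,14.4,-36.2,0,-4.3],[85,14.4,-36.2,0,-4.3],[85,14.4,-36.2,0,-4.3]])

```text
t: 1.77
tcp_pos: [0.4661, -0.075, 0.2313]
ee_rot: [-1.987, 2.433, 0.0]
force: [1.3, 1.6, 0.1]
gripper_width: 0.0853
```

>>> jog_arm(series=[[85,0,0,-38,0],[85,0,0,-38,0],[85,0,0,-38,0],[85,0,0,-38,0],[85,0,0,-32,0],[85,0,0,-20,0],[85,0,0,-12,0],[85,0,0,0,0]])

```text
t: 2.43
tcp_pos: [0.4637, -0.0734, 0.0125]
ee_rot: [1.988, -2.426, -0.004]
force: [-0.8, 0.0, -0.6]
gripper_width: 0.0849
```

>>> jog_arm(series=[[40,0,0,0,0],[40,0,0,0,0],[40,0,0,0,0],[40,0,0,0,0],[40,0,0,0,0],[40,0,0,0,0],[40,0,0,0,0],[40,0,0,0,0]])

```text
t: 3.1
tcp_pos: [0.4667, -0.0727, 0.0166]
ee_rot: [-1.991, 2.427, -0.002]
force: [-2.0, 1.1, 7.2]
gripper_width: 0.0531
```

>>> jog_arm(series=[[40,0,0,10,0],[40,0,0,25,0],[40,0,0,35,0],[40,0,0,30,0],[40,0,0,0,0]])

```text
t: 3.52
tcp_pos: [0.4697, -0.0724, 0.1216]
ee_rot: [-1.988, 2.421, -0.009]
force: [1.9, -0.5, -1.5]
gripper_width: 0.053
```

>>> jog_arm(series=[[40,10,12,0,1],[40,20,23,0,2],[40,25,29,0,2],[40,25,29,0,2],[40,25,29,0,2],[40,19.5,24,0,1],[40,0,0,0,0]])

```text
t: 4.1
tcp_pos: [0.5943, 0.0776, 0.1144]
ee_rot: [-2.2, 2.24, -0.002]
force: [0.3, -2.0, -0.5]
gripper_width: 0.0532
```

```bash
cat > snap.py <<'E'
from h import *
import sys
t=sys.argv[1]
P=[]
for n in("scene","top"):
    p,d=bot.snapshot(n);np.save(f"pics/{n}{t}.npy",d);cv2.imwrite(f"pics/{n}{t}.png",p);P.append(p)
x,y=map(float,sys.argv[2:4]);o=[]
for n,p in zip(("scene","top"),P):
    u,v=proj(n,[[x/1e3,y/1e3,.05]])[0].astype(int);u=min(max(u,80),560);v=min(max(v,80),400)
    o.append(cv2.resize(p[v-80:v+80,u-80:u+80],(400,400),interpolation=cv2.INTER_CUBIC))
cv2.imwrite(f"pics/c{t}.png",np.hstack(o))
s=bot.read_state();print(s["t"],s["tcp_pos"],s["gripper_width"],s["force"])
E
python3 snap.py 1 591 73
```

```text
4.2 [0.59055427 0.07442703 0.11395435] 0.05313494840153034 [-0.29785843 -0.78546845 -1.67491053]
```

View pics/c1.png

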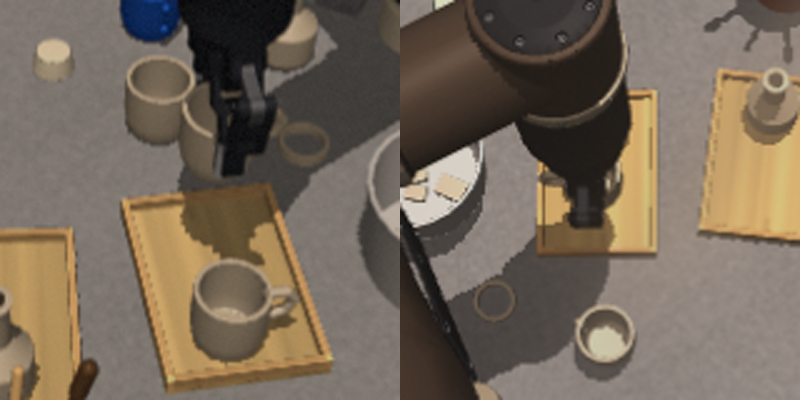

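The cup is held upright over the near half of the cup tray. I lower it, slowly at the end.

>>> jog_arm(series=[[40,0,0,-20,0],[40,0,0,-25,0],[40,0,0,-22,0],[40,0,0,-12,0],[40,0,0,-6,0],[40,0,0,-3,0],[40,0,0,0,0],[40,0,0,0,0]])

```text
t: 4.87
tcp_pos: [0.5909, 0.0731, 0.0281]
ee_rot: [-2.196, 2.246, -0.001]
force: [0.4, -0.4, -0.6]
gripper_width: 0.0531
```

>>> jog_arm(series=[[40,0,0,-1,0],[40,0,0,-1,0],[40,0,0,0,0]])

```text
t: 5.12
tcp_pos: [0.5907, 0.0732, 0.0258]
ee_rot: [-2.196, 2.246, -0.0]
force: [-0.1, -0.2, -1.9]
gripper_width: 0.0532
```

>>> jog_arm(series=[[40,0,0,-1,0],[40,0,0,-1,0],[40,0,0,0,0]])

```text
t: 5.37
tcp_pos: [0.5904, 0.0731, 0.0232]
ee_rot: [2.196, -2.246, -0.0]
force: [-0.9, 0.1, -1.1]
gripper_width: 0.0528
```

>>> jog_arm(series=[[40,0,0,-1,0],[40,0,0,0,0],[40,0,0,0,0]])

```text
t: 5.62
tcp_pos: [0.5905, 0.0731, 0.0227]
ee_rot: [-2.196, 2.246, -0.0]
force: [-1.7, -0.8, 4.9]
gripper_width: 0.053
```

>>> jog_arm(series=[[40,0,0,-1,0],[40,0,0,0,0],[40,0,0,0,0]])

```text
t: 5.87
tcp_pos: [0.5905, 0.0731, 0.0226]
ee_rot: [-2.197, 2.245, -0.001]
force: [-5.6, -0.5, 12.6]
gripper_width: 0.053
```

>>> jog_arm(series=[[70,0,0,1,0],[70,0,0,0,0],[70,0,0,0,0],[70,0,0,0,0],[70,0,0,0,0],[70,0,0,15,0],[70,0,0,30,0],[70,0,0,35,0],[70,0,0,30,0],[70,0,0,20,0]])

```text
t: 6.7
tcp_pos: [0.5915, 0.0733, 0.1555]
ee_rot: [-2.195, 2.244, -0.003]
force: [0.3, -0.4, 1.2]
gripper_width: 0.0698
```

>>> jog_arm(series=[[70,-15,10,0,0],[70,-30,20,0,0],[70,-33,21,0,0],[70,-33,21,0,0],[70,-33,22,0,0],[70,-30,20,0,0],[70,-22,14,0,0],[70,0,0,0,0],[70,0,0,0,0]])

```text
t: 7.45
tcp_pos: [0.3937, 0.202, 0.1527]
ee_rot: [-2.199, 2.242, 0.0]
force: [0.2, 0.5, 0.1]
gripper_width: 0.0698
```

```bash
python3 snap.py 2 480 130; python3 - <<'E'
from h import *
for n in("scene","top"):
    P=cloud(n,np.load(f"pics/{n}2.npy")).reshape(-1,3)*1e3
    Q=P[(np.hypot(P[:,0]-394,P[:,1]-201)<30)&(P[:,2]<102)&(P[:,2]>88)];print(n,len(Q),Q[:,:2].min(0),Q[:,:2].max(0))
    Q=P[(np.hypot(P[:,0]-591,P[:,1]-73)<35)&(P[:,2]<75)&(P[:,2]>56)];print(n,len(Q),Q.min(0),Q.max(0))
E
```

```text
7.55 [0.3948257  0.20127539 0.15246232] 0.07006753321039928 [-0.30374919  0.46115138 -0.50072447]
scene 90 [381.7282595  187.78079312] [410.22173617 213.07326405]
scene 214 [563.68414274  44.37459839  56.00414915] [619.78090439 104.96999502  64.00426705]
top 62 [382.94600285 188.69937013] [401.83791341 207.42633409]
top 135 [559.42261873  45.41081229  56.06426759] [615.33134794 106.60235084  68.09543053]
```

View pics/c2.png

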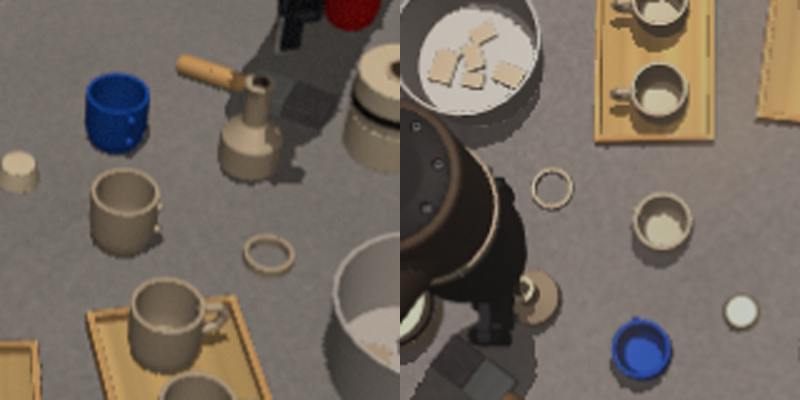

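The cup stands upright in its tray at about (591, 73), where it was aimed. The gripper is over the vase at (396, 200).

>>> jog_arm(series=[[70,1,-1,-20,0],[70,0,0,-30,0],[70,0,0,-25,0],[70,0,0,-14,0],[70,0,0,-7,0],[70,0,0,0,0],[10,0,0,0,0],[10,0,0,0,0],[10,0,0,0,0],[10,0,0,0,0]])

```text
t: 8.38
tcp_pos: [0.3959, 0.2005, 0.0572]
ee_rot: [-2.195, 2.245, 0.0]
force: [1.8, 0.2, -2.2]
gripper_width: 0.0218
```

>>> jog_arm(series=[[10,0,0,0,0],[10,0,0,0,0],[10,0,0,0,0],[10,0,0,0,0],[10,0,0,0,0],[10,0,0,0,0]])

```text
t: 8.88
tcp_pos: [0.3957, 0.2004, 0.0568]
ee_rot: [-2.196, 2.245, -0.0]
force: [-2.0, 0.2, 7.0]
gripper_width: 0.021
```

>>> jog_arm(series=[[10,0,0,8,0],[10,0,0,20,0],[10,0,0,35,0],[10,0,0,30,0],[10,0,0,7,0],[10,5,-7,0,0],[10,12,-16,0,0],[10,20,-27,0,0],[10,22,-31,0,0],[10,22,-31,0,0]])

```text
t: 9.72
tcp_pos: [0.4765, 0.0865, 0.1554]
ee_rot: [2.197, -2.244, -0.001]
force: [1.0, 0.8, -1.0]
gripper_width: 0.0216
```

>>> jog_arm(series=[[10,22,-31,0,0],[10,22,-31,0,0],[10,22,-31,0,0],[10,22,-31,0,0],[10,20,-27,0,0],[10,13,-16,0,0],[10,7,-7,0,0],[10,0,0,0,0],[10,0,0,0,0]])

```text
t: 10.47
tcp_pos: [0.6035, -0.0863, 0.1548]
ee_rot: [2.194, -2.246, -0.003]
force: [0.2, 0.5, -2.0]
gripper_width: 0.0213
```

```bash
python3 snap.py 3 605 -86
```

```text
10.5667 [ 0.60353479 -0.08529215  0.15575279] 0.02104897449394967 [ 0.00491942  1.11999681 -0.69541421]
```

View pics/c3.png

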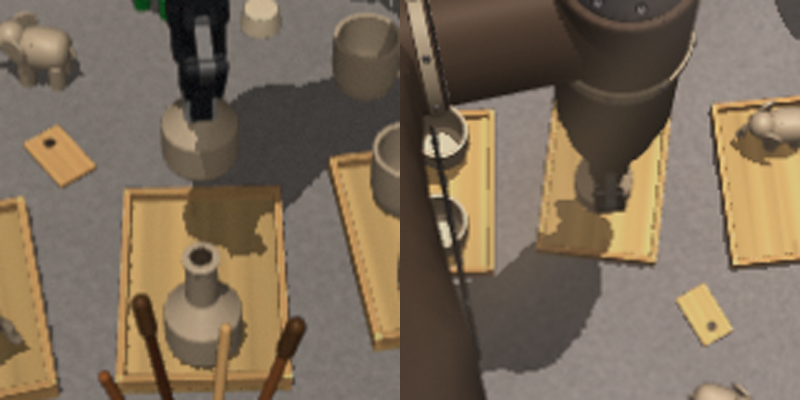

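The vase hangs upright over the near half of its tray. I lower it.

>>> jog_arm(series=[[10,0,0,-15,0],[10,0,0,-25,0],[10,0,0,-22,0],[10,0,0,-14,0],[10,0,0,-7,0],[10,0,0,-4,0],[10,0,0,0,0],[10,0,0,0,0]])

```text
t: 11.23
tcp_pos: [0.605, -0.0854, 0.0703]
ee_rot: [-2.197, 2.245, -0.001]
force: [0.3, 0.7, -1.2]
gripper_width: 0.0215
```

>>> jog_arm(series=[[10,0,0,-1,0],[10,0,0,-1,0],[10,0,0,-1,0],[10,0,0,0,0]])

```text
t: 11.57
tcp_pos: [0.6045, -0.086, 0.0665]
ee_rot: [-2.196, 2.246, -0.0]
force: [-0.7, 0.5, -1.9]
gripper_width: 0.0216
```

>>> jog_arm(series=[[10,0,0,-1,0],[10,0,0,0,0],[10,0,0,0,0]])

```text
t: 11.82
tcp_pos: [0.6045, -0.0859, 0.0653]
ee_rot: [2.196, -2.246, -0.0]
force: [0.3, 0.3, -1.5]
gripper_width: 0.0213
```

>>> jog_arm(series=[[10,0,0,-1,0],[10,0,0,0,0],[10,0,0,0,0]])

```text
t: 12.07
tcp_pos: [0.6044, -0.0859, 0.0642]
ee_rot: [2.196, -2.246, -0.0]
force: [0.4, 0.3, -1.7]
gripper_width: 0.0214
```

>>> jog_arm(series=[[10,0,0,-1,0],[10,0,0,0,0],[10,0,0,0,0]])

```text
t: 12.32
tcp_pos: [0.6044, -0.0859, 0.0632]
ee_rot: [2.196, -2.246, -0.0]
force: [-0.3, -0.4, -1.7]
gripper_width: 0.0213
```

>>> jog_arm(series=[[10,0,0,-1,0],[10,0,0,0,0],[10,0,0,0,0]])

```text
t: 12.57
tcp_pos: [0.6046, -0.086, 0.0629]
ee_rot: [-2.196, 2.246, -0.001]
force: [-3.0, 0.5, 4.8]
gripper_width: 0.0214
```

>>> jog_arm(series=[[10,0,0,-0.6,0],[10,0,0,0,0],[10,0,0,0,0]])

```text
t: 12.82
tcp_pos: [0.6047, -0.086, 0.0629]
ee_rot: [-2.197, 2.246, -0.001]
force: [-3.7, 1.8, 9.6]
gripper_width: 0.0216
```

>>> jog_arm(series=[[50,0,0,0.6,0],[50,0,0,0,0],[50,0,0,0,0],[50,0,0,0,0],[50,0,0,12,0],[50,0,0,25,0],[50,0,0,35,0],[50,0,0,28,0]])

```text
t: 13.48
tcp_pos: [0.6045, -0.0861, 0.1637]
ee_rot: [2.196, -2.246, 0.0]
force: [0.1, 0.9, 0.2]
gripper_width: 0.0501
```

>>> jog_arm(series=[[75,-13,-7,0,-2],[75,-28,-14,0,-3],[75,-34,-17,0,-3],[75,-35,-18,0,-3],[75,-34,-17,0,-3],[75,-30,-15,0,-3],[75,-19,-10,-20,-1.6],[75,0,0,-20,0],[75,0,0,0,0]])

```text
t: 14.23
tcp_pos: [0.4084, -0.1842, 0.1199]
ee_rot: [1.8, -2.572, -0.005]
force: [-0.4, -0.2, -0.4]
gripper_width: 0.0753
```

```bash
python3 snap.py 4 500 -150
```

```text
14.3333 [ 0.41159053 -0.18406095  0.12248454] 0.07498432348376431 [ 0.22591811 -0.67549954  1.30208073]
```

View pics/c4.png

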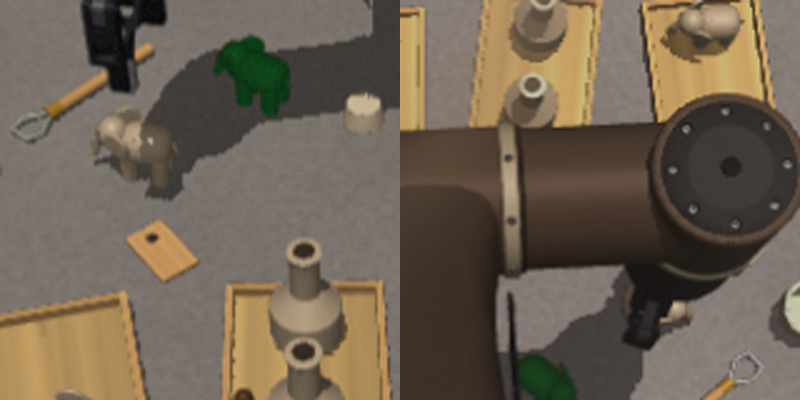

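The vase stands in its tray, and the fingers straddle the elephant's barrel behind the ears. I go down.

>>> jog_arm(series=[[75,0,0,-25,0],[75,0,0,-35,0],[75,0,0,-25,0],[75,0,0,-15,0],[75,0,0,-9,0],[75,0,0,0,0],[75,0,0,0,0]])

```text
t: 14.92
tcp_pos: [0.4127, -0.1837, 0.0137]
ee_rot: [1.806, -2.57, 0.0]
force: [0.5, 0.0, 1.3]
gripper_width: 0.0751
```

>>> jog_arm(series=[[25,0,0,0,0],[25,0,0,0,0],[25,0,0,0,0],[25,0,0,0,0],[25,0,0,0,0],[25,0,0,0,0],[25,0,0,0,0],[25,0,0,0,0]])

```text
t: 15.58
tcp_pos: [0.4122, -0.1839, 0.0143]
ee_rot: [-1.804, 2.57, -0.002]
force: [-1.5, 2.1, 6.1]
gripper_width: 0.0354
```

>>> jog_arm(series=[[25,0,0,8,0],[25,0,0,20,0],[25,0,0,35,0],[25,0,0,30,0],[25,0,0,7,0],[25,5,-2,0,1],[25,14,-6,0,2],[25,22,-9,0,3],[25,28,-12,0,3],[25,30,-12,0,3]])

```text
t: 16.42
tcp_pos: [0.5107, -0.2253, 0.1124]
ee_rot: [2.067, -2.365, -0.002]
force: [0.8, 0.1, -0.3]
gripper_width: 0.0353
```

>>> jog_arm(series=[[25,30,-12,0,3],[25,25,-10,0,3],[25,18,-8,0,2],[25,9,-4,0,1],[25,3.5,-1,0,0],[25,0,0,0,0],[25,0,0,0,0]])

```text
t: 17.0
tcp_pos: [0.5948, -0.2595, 0.1125]
ee_rot: [2.241, -2.2, -0.002]
force: [-0.1, -0.3, -0.7]
gripper_width: 0.0351
```

```bash
python3 snap.py 5 596 -260
```

```text
17.1 [ 0.59500883 -0.25947282  0.11338171] 0.03483857459745637 [-0.7762954  -0.51505036 -1.47946195]
```

View pics/c5.png

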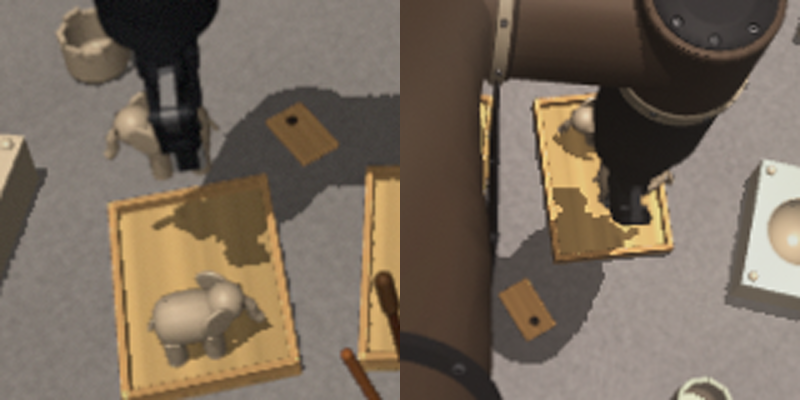

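The elephant is held level, head towards -y, over the near half of its tray. I lower it.

>>> jog_arm(series=[[25,0,0,-15,0],[25,0,0,-25,0],[25,0,0,-23,0],[25,0,0,-14,0],[25,0,0,-7,0],[25,0,0,-4,0],[25,0,0,0,0],[25,0,0,0,0]])

```text
t: 17.77
tcp_pos: [0.5965, -0.26, 0.0264]
ee_rot: [-2.243, 2.199, -0.002]
force: [0.5, -1.2, -0.6]
gripper_width: 0.0353
```

>>> jog_arm(series=[[25,0,0,-1,0],[25,0,0,-1,0],[25,0,0,0,0],[25,0,0,0,0]])

```text
t: 18.1
tcp_pos: [0.5961, -0.2599, 0.0237]
ee_rot: [-2.243, 2.199, -0.001]
force: [-0.8, 0.3, -1.3]
gripper_width: 0.0353
```

>>> jog_arm(series=[[25,0,0,-1,0],[25,0,0,0,0],[25,0,0,0,0]])

```text
t: 18.35
tcp_pos: [0.5959, -0.2599, 0.0222]
ee_rot: [2.243, -2.2, -0.0]
force: [-0.5, -0.2, -0.7]
gripper_width: 0.0354
```

>>> jog_arm(series=[[25,0,0,-1,0],[25,0,0,0,0],[25,0,0,0,0]])

```text
t: 18.6
tcp_pos: [0.5959, -0.2599, 0.0212]
ee_rot: [2.243, -2.2, -0.0]
force: [-0.1, -0.1, -1.8]
gripper_width: 0.0352
```

>>> jog_arm(series=[[25,0,0,-1,0],[25,0,0,0,0],[25,0,0,0,0]])

```text
t: 18.85
tcp_pos: [0.5961, -0.2599, 0.0204]
ee_rot: [-2.243, 2.2, -0.0]
force: [-0.2, -0.4, 0.1]
gripper_width: 0.0353
```

>>> jog_arm(series=[[25,0,0,-0.7,0],[25,0,0,0,0],[25,0,0,0,0]])

```text
t: 19.1
tcp_pos: [0.5961, -0.26, 0.0204]
ee_rot: [-2.243, 2.199, -0.001]
force: [-1.8, 1.1, 5.9]
gripper_width: 0.0352
```

>>> jog_arm(series=[[60,0,0,0.7,0],[60,0,0,0,0],[60,0,0,0,0],[60,0,0,0,0],[60,0,0,15,0],[60,0,0,30,0],[60,0,0,35,0],[60,0,0,20,0]])

```text
t: 19.77
tcp_pos: [0.5971, -0.2604, 0.1236]
ee_rot: [-2.243, 2.198, -0.004]
force: [0.5, -0.4, 0.9]
gripper_width: 0.0599
```

>>> jog_arm(series=[[80,-14,-6,0,0],[80,-30,-13,0,0],[80,-36,-16,0,0],[80,-36,-16,0,0],[80,-36,-16,0,0],[80,-30,-13,0,0],[80,-18,-7,0,0],[80,0,0,0,0],[80,0,0,0,0]])

```text
t: 20.52
tcp_pos: [0.3951, -0.3474, 0.1206]
ee_rot: [-2.241, 2.202, -0.001]
force: [1.4, 0.7, -0.4]
gripper_width: 0.0801
```

```bash
python3 snap.py 6 490 -300
```

```text
20.6167 [ 0.39648848 -0.34701731  0.1204066 ] 0.08005654150526938 [-0.10309274 -0.24051267  0.40167403]
```

View pics/c6.png

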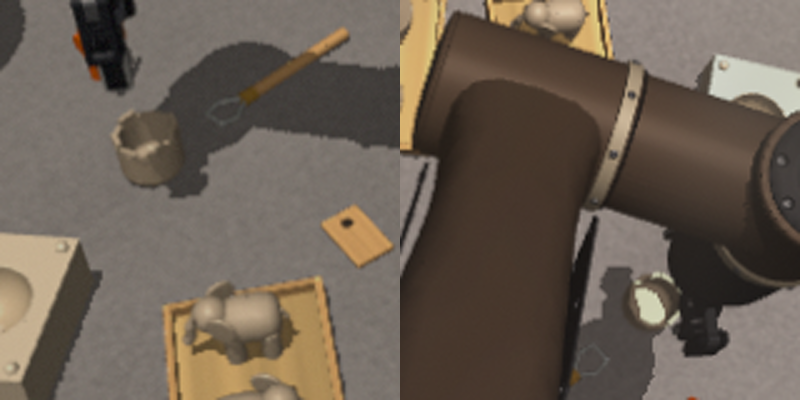

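The elephant stands on its four legs in its tray. Next is the broken vase.

>>> jog_arm(series=[[80,0,0,-25,0],[80,0,0,-35,0],[80,0,0,-27,0],[80,0,0,-15,0],[80,0,0,-9,0],[80,0,0,0,0],[80,0,0,0,0]])

```text
t: 21.2
tcp_pos: [0.3967, -0.3468, 0.0093]
ee_rot: [2.244, -2.198, -0.001]
force: [0.2, -0.3, -0.5]
gripper_width: 0.0802
```

>>> jog_arm(series=[[40,0,0,0,0],[40,0,0,0,0],[40,0,0,0,0],[40,0,0,0,0],[40,0,0,0,0],[40,0,0,0,0],[40,0,0,0,0]])

```text
t: 21.78
tcp_pos: [0.3968, -0.3472, 0.0109]
ee_rot: [-2.243, 2.199, -0.004]
force: [-0.6, 2.7, 7.6]
gripper_width: 0.0505
```

>>> jog_arm(series=[[40,0,0,20,0],[40,0,0,35,0],[40,0,0,35,0],[40,0,0,35,0],[40,5,13,25,0],[40,10,25,0,0],[40,13.5,35,0,0],[40,13.5,35,0,0],[40,13.5,35,0,0],[40,13.5,35,0,0]])

```text
t: 22.62
tcp_pos: [0.4653, -0.1673, 0.1605]
ee_rot: [-2.241, 2.199, -0.002]
force: [0.7, 0.1, -1.6]
gripper_width: 0.0511
```

>>> jog_arm(series=[[40,13.5,35,0,0],[40,13.5,35,0,0],[40,13.5,35,0,0],[40,13.5,35,0,0],[40,13.5,35,0,0],[40,13.5,35,0,0],[40,13.5,35,0,0],[40,13.5,35,0,0],[40,13.5,35,0,0],[40,13.5,35,0,0]])

```text
t: 23.45
tcp_pos: [0.6003, 0.183, 0.1604]
ee_rot: [-2.242, 2.199, -0.0]
force: [1.7, -1.1, -0.6]
gripper_width: 0.0511
```

>>> jog_arm(series=[[40,13.5,35,0,0],[40,13,35,0,0],[40,7,20,0,0],[40,5,14,0,0],[40,0,0,0,0],[40,0,0,0,0]])

```text
t: 23.95
tcp_pos: [0.6383, 0.2858, 0.1594]
ee_rot: [-2.244, 2.199, 0.0]
force: [0.7, 0.2, -0.5]
gripper_width: 0.0509
```

```bash
python3 snap.py 7 639 258
```

```text
24.05 [0.6381659  0.28456666 0.15974451] 0.05123038993004996 [ 0.13787016 -0.73813799 -0.62175991]
```

View pics/c7.png

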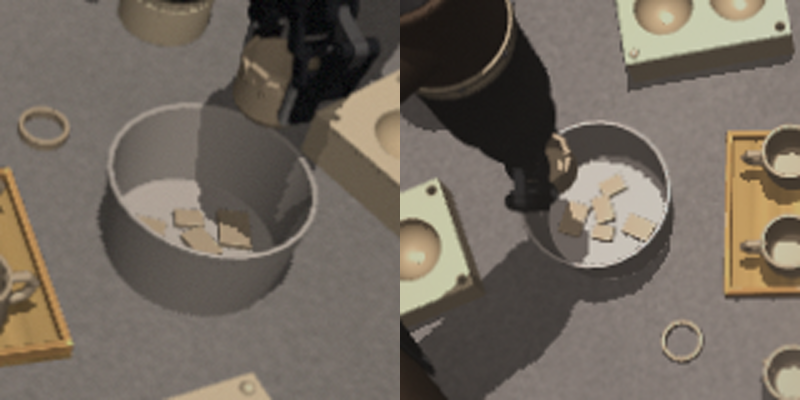

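The broken vase is over the +y half of the tub. I lower it inside and let go.

>>> jog_arm(series=[[40,0,0,-20,0],[40,0,0,-30,0],[40,0,0,-30,0],[40,0,0,-22,0],[40,0,0,-13,0],[40,0,0,0,0]])

```text
t: 24.55
tcp_pos: [0.6368, 0.2832, 0.0415]
ee_rot: [2.238, -2.198, -0.002]
force: [-0.4, -0.1, -1.3]
gripper_width: 0.0512
```

>>> jog_arm(series=[[66,0,0,0,0],[66,0,0,0,0],[66,0,0,0,0],[66,0,0,0,0],[66,0,0,20,0],[66,0,0,35,0],[66,0,0,35,0],[66,0,0,25,0],[66,0,0,0,0]])

```text
t: 25.3
tcp_pos: [0.6417, 0.2869, 0.1678]
ee_rot: [-2.236, 2.191, -0.005]
force: [1.3, -0.1, 0.5]
gripper_width: 0.0656
```

>>> jog_arm(series=[[66,-12,-14,0,0],[80,-22,-27,0,0],[80,-25,-31,0,0],[80,-25,-31,0,0],[80,-25,-31,0,0],[80,-25,-31,0,0],[80,-22,-27,0,0],[80,-14,-17,0,0],[80,-6,-5.5,0,0],[80,0,0,0,0]])

```text
t: 26.13
tcp_pos: [0.4616, 0.0696, 0.1604]
ee_rot: [-2.24, 2.199, -0.001]
force: [-0.4, -0.5, -0.7]
gripper_width: 0.0802
```

```bash
python3 snap.py 8 550 160; python3 - <<'E'
from h import *
P=cloud("scene",np.load("pics/scene8.npy")).reshape(-1,3)*1e3
Q=P[(np.hypot(P[:,0]-462,P[:,1]-70)<38)&(P[:,2]<62)&(P[:,2]>47)];print(len(Q),Q.min(0),Q.max(0))
E
```

```text
26.2333 [0.46333555 0.07111699 0.16020774] 0.08003461132753517 [0.27346435 0.73671624 0.00443602]
210 [433.71650129  43.37558786  47.03839765] [491.45874322  98.27834726  56.47600379]
```

View pics/c8.png

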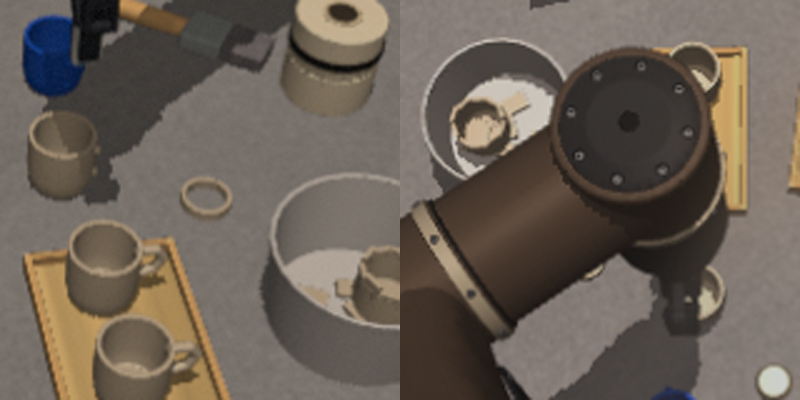

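The broken vase lies in the +y side of the tub, and the gripper is over the handleless cup at (463, 71).

>>> jog_arm(series=[[80,0,0,-25,0],[80,0,0,-38,0],[80,0,0,-38,0],[80,0,0,-25,0],[80,0,0,-13,0],[80,0,0,-7,0],[80,0,0,0,0]])

```text
t: 26.82
tcp_pos: [0.4625, 0.0709, 0.0117]
ee_rot: [2.242, -2.197, -0.001]
force: [0.1, -0.1, 0.3]
gripper_width: 0.0795
```

>>> jog_arm(series=[[40,0,0,0,0],[40,0,0,0,0],[40,0,0,0,0],[40,0,0,0,0],[40,0,0,0,0],[40,0,0,0,0],[40,0,0,0,0]])

```text
t: 27.4
tcp_pos: [0.4632, 0.0711, 0.0145]
ee_rot: [-2.242, 2.198, -0.001]
force: [-3.3, 1.0, 8.7]
gripper_width: 0.0535
```

>>> jog_arm(series=[[40,0,0,20,0],[40,0,0,40,0],[40,0,0,40,0],[40,0,0,35,0],[40,8,7,15,0],[40,20,18,0,0],[40,27,24,0,0],[40,28,25,0,0],[40,28,25,0,0],[40,28,25,0,0]])

```text
t: 28.23
tcp_pos: [0.6027, 0.1957, 0.164]
ee_rot: [-2.242, 2.199, -0.0]
force: [0.9, -0.0, -0.7]
gripper_width: 0.0538
```

>>> jog_arm(series=[[40,22,20,0,0],[40,12,11,0,0],[40,3,3,0,0],[40,0,0,0,0],[40,0,0,-20,0],[40,0,0,-35,0],[40,0,0,-30,0],[40,0,0,-17,0],[40,0,0,-8,0],[40,0,0,0,0]])

```text
t: 29.07
tcp_pos: [0.6369, 0.2273, 0.0519]
ee_rot: [2.24, -2.198, -0.001]
force: [-0.0, -0.3, -0.7]
gripper_width: 0.0534
```

Now I release it, rise, and back away along +y, clear of the view.

>>> jog_arm(series=[[68,0,0,0,0],[68,0,0,0,0],[68,0,0,0,0],[68,0,0,0,0],[68,0,0,15,0],[68,0,0,30,0],[68,0,0,40,0],[68,0,0,40,0],[68,0,0,40,0],[68,0,0,30,0]])

```text
t: 29.9
tcp_pos: [0.6392, 0.2287, 0.2535]
ee_rot: [-2.24, 2.196, -0.003]
force: [0.7, 0.1, 0.6]
gripper_width: 0.0676
```

>>> jog_arm(series=[[68,-20,25,0,0],[68,-25,30,0,0],[68,-25,30,0,0],[68,-25,30,0,0],[68,-25,30,0,0],[68,-25,30,0,0],[68,-25,30,0,0],[68,-25,30,0,0],[68,-25,30,0,0],[68,-20,25,0,0]])

```text
t: 30.73
tcp_pos: [0.3965, 0.5205, 0.2495]
ee_rot: [-2.243, 2.197, 0.001]
force: [1.2, -0.0, -0.3]
gripper_width: 0.0685
```

>>> jog_arm(series=[[68,-10,30,0,0],[68,-10,30,0,0],[68,-10,30,0,0],[68,-10,30,0,0],[68,0,0,0,0],[68,0,0,0,0],[68,0,0,0,0]])

```text
t: 31.32
tcp_pos: [0.3583, 0.6385, 0.2486]
ee_rot: [-2.243, 2.199, 0.0]
force: [0.1, 0.1, -0.5]
gripper_width: 0.0681
```

```bash
python3 snap.py 9 600 0; python3 - <<'E'
from h import *
p=cv2.imread("pics/top9.png");q=cv2.imread("pics/scene9.png")
a=cv2.resize(p[110:310,150:490],(600,353),interpolation=2);cv2.imwrite("pics/fin.png",np.vstack([a,cv2.resize(q[190:410,120:540],(600,314)) [:247]]))
for n in("scene",):
    for t in("0","9"):
        P=cloud(n,np.load(f"pics/{n}{t}.npy")).reshape(-1,3)*1e3
        Q=P[(np.hypot(P[:,0]-389,P[:,1]-333)<60)&(P[:,2]>78)&(P[:,2]<95)];print("mould",t,cv2.minEnclosingCircle(np.float32(Q[:,:2])))
    for k,c in(("cup",(591,73)),("vase",(604,-86)),("ele",(596,-264))):
        Q=P[(np.hypot(P[:,0]-c[0],P[:,1]-c[1])<45)&(P[:,2]<115)];print(k,"top",np.percentile(Q[:,2],99.5))
E
```

```text
31.4167 [0.35888028 0.63788477 0.24905301] 0.06796247720717513 [ 0.68991147 -0.11693905 -0.31735051]
mould 0 ((388.8990173339844, 332.918212890625), 42.630985260009766)
mould 9 ((390.7252197265625, 332.8899841308594), 41.62664794921875)
cup top 62.56082271011733
vase top 102.59319354425854
ele top 61.51762254421562
```

View pics/fin.png

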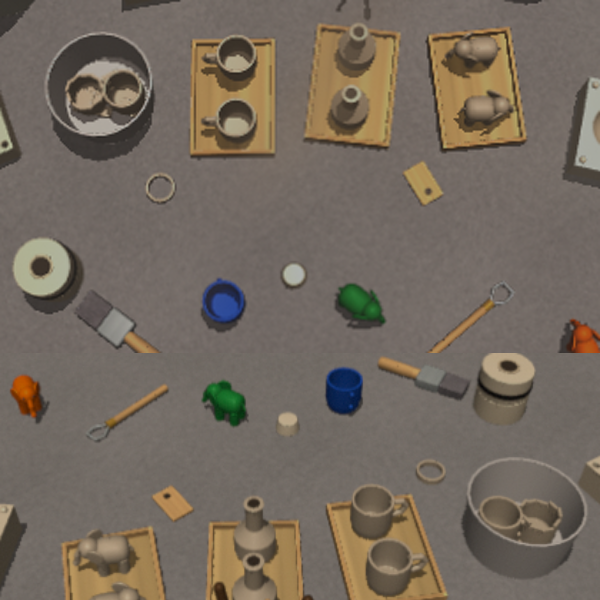

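All five pieces are in place: the sound ones upright in their trays, with tops at 62, 102 and 61 mm, and both broken ones in the tub. The mould reads 2 mm different in x, which is depth noise on its edge, since nothing came near it.

```bash
python3 -c "
from bench import bot
print(bot.finish_job())"
```

```text
the job is handed in; nothing more can be done
None
```

All five castings are sorted and the job was handed in at about 31 s of the 112 s allowed. It gave no verdict.

- **Sound pieces:** The cup, vase and elephant each stand upright on the near half of the tray holding their kind. I lowered each in steps of about 1 mm until contact, with vertical force readings of 6 to 13 N, before letting go. In the last depth image their tops measured about 62, 102 and 61 mm, matching their heights plus the 6 mm tray floor.
- **Broken pieces:** The handleless cup and the neckless vase lie side by side in the tub.
- **Mould:** It reads about 2 mm different in x between the first and last images. I put this down to depth noise, since the fitted radius also varied by 1 mm and the arm never went near it. I did not check it further.
- **Look-alikes:** The green and orange elephants and the blue cup appear unmoved in the last picture. The red cup was outside that crop, but the arm never worked near it.
- **Disagreement between cameras:** The two cameras differed by up to about 4 mm in x and z. I relied on the scene camera after the placed cup confirmed it.

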